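Roll a round bar into the gauging V-block

TASK

Roll the bare aluminium round bar along the bench by its side, up the blue ramp and into the steel V-block, so that it drops into the V. Then push it endways along the V until its end is up against the brass button of the end stop, and leave it there. Use only the fingers, to roll and push it gently - never lift, carry or fling it - and leave everything else on the bench where it is.

Things in the scene. Friction and masses are not known exactly. Their poses are not given: they have to be found in the camera images.
- bar: bare aluminium round bar, 40 mm diameter, 170 mm long, about 0.57 kg, lying free on the bench; red band near the end away from the stop. Origin at its very centre. Its x axis runs along the bar towards the end that meets the stop; y, z turn as it rolls. Pushed off-centre it rolls straight ahead and hardly swings round. At first within 8 degrees of parallel to the V, 0.25 to 0.33 m from it on the ramp side, 27 to 47 mm short of its final place along the V
- vblock: fixed gauging station. Origin on the bench under the V's bottom line; x along the V towards the end stop, y from the ramp across the V. Steel V-block, x -60 to 40 mm, flat shoulders 20 mm high at y -30 to -17 and 17 to 30, between them a 90-degree V, bottom 3 mm above the bench. End stop: upright plate at x 106 to 114, 46 mm high, 30 mm wide, on a flat bar 8 mm high
- ramp_foot (a point): at the foot of the blue ramp, on the bench, 140 mm before the V (y = -140 mm of the V-block). From here the ramp, x -60 to 40 mm wide, rises evenly to 20 mm, the shoulder's height, at y = -30 mm. Axes as the V-block's. Bench and ramp are clear between bar and V
- column (a point): foot of the steel column (26 mm thick, 185 mm tall) of the comparator stand behind the V, at x -35, y 125 mm of the V-block. Its grey base, 22 mm high, covers x -60 to 100, y 36 to 156 mm; its indicator arm, 80 to 195 mm up, is swung aside to y 262 mm
- seat (a point): point on the V's mid-plane, at x 16 mm of the V-block, 31.3 mm above the bench: where the bar's centre lies when it is seated and against the stop. Ground and oiled, bar and V slide on one another easily (a few N). Axes as the V-block's
- stop (a point): centre of the face of the brass button (12 mm across) of the end stop, 85 mm from the seat point along the V, 31.3 mm above the bench; the bar's +x end must meet it. Axes as the V-block's
- rod_grey: grey plastic sample rod, 30 mm diameter, 80 mm tall, standing on end 0.14 to 0.17 m to the stop side of the ramp or V; origin at the centre of its underside
- rod_white: white plastic sample rod, 36 mm diameter, 60 mm tall, standing on end 0.14 to 0.17 m to the stop side of the ramp or V; origin at the centre of its underside
- setting_ring: brass setting ring, 54 mm outside, 32 mm inside, 16 mm high, lying on the grey base of the comparator stand; origin at the centre of its underside
- mouse: grey computer mouse, 105 x 60 x 34 mm; origin at the centre of its underside
- phone: copper-coloured phone with a dark blue screen, lying flat, 148 x 72 x 9 mm; origin at the centre of its underside
- caliper: steel and black digital caliper lying flat, 215 mm long, 13 mm high; origin at the middle of its beam, underside
- jar: small clear jar with blue cap, 54 mm diameter, 70 mm tall; origin at the centre of its underside
- notes: yellow pad of notes, 76 x 76 x 18 mm; origin at the centre of its underside
There are look-alikes about, which are no part of the job. There is more than one size of the bar; the job needs the largest.

How it is judged:
By the outcome, as a careful person would: the job done as asked, in the order asked, and still so for the second after the job is handed in, with the robot touching nothing.
It also fails if it takes over 61 s, if anything falls off the work surface, if the arm or the gripper's body presses on something with over 40 N, if the wrist force passes 120 N, or if a joint passes its speed limit or range.

ROBOT

A 6-joint arm with a two-finger parallel gripper is mounted at the origin on the work surface. World frame = base frame: x ahead of the robot, y to its left, z up, the work surface at z = 0. Lengths are in m, angles in rad, forces in N, time in s.
With the tool pointing down it reaches from about 0.4 to 0.925 m from the base axis. Payload 12.5 kg.
Tool frame: the origin (TCP) lies at the very end of the fingers, on their centre line; the grasp point (between the pads) lies 19 mm behind it; z points along the fingers, y is the direction in which the jaws open and shut (so a half turn about z gives the same grasp; the last joint's range is limited). The gripper opens to 95 mm and grips with 3 to 60 N. Pads are 20 mm wide; open, the fingers measure 119 mm over their backs; the gripper's body (75 mm by 180 mm) begins 59 mm behind the grasp point.
Start: joints at [1.154, 0.491, 1.559, -0, 1.092, -0.106], TCP at [0.191, 0.595, 0.215] pointing down, gripper open.
Joint ranges: [-3.1, 3.1], [-0.84, 2.19], [0.05, 2.79], [-1.13, 4.28], [0.06, 2.93], [-2.69, 2.69]. Speed limits (rad/s): [2.22, 2.22, 2.79, 3.14, 3.14, 3.14].

INTERFACE

Orientations are given as a unit quaternion [w, x, y, z].
In Python, from cell import bot gives the robot as it stands.
- The arm moves only by the tool carry_out, never from a script. Its argument "increments" is text: rows parted by semicolons, each of 4 numbers parted by spaces: the shift along the tool's x, y, z in mm, then the turn about the tool's z in rad. In form: tx ty tz turn; .... A call has exactly 5 rows; each row is the pose to reach, as a shift and turn from the pose commanded when the call began, along the tool's axes at that moment; what a row does not reach only later rows make up. A row lasts 1/10 s, in which the tool goes at most 50 mm and 8.59 degrees, less where a joint would pass 70% of its speed; a pose out of reach is approached as far as the arm can. A call with a gripper value outside its range is refused whole. "gripper" is the opening, from 0 (shut) to 1 (fully open), set as the call begins (left out, the last holds). The fingers move at their own pace and stop on an object; the grip force is fixed at half the most. Time passes only in rows, so rows that repeat a pose let the fingers close, or fill a call up. It gives the time, the measured TCP pose, the force and the opening at its end, in the units of the state.
- bot.read_state(): the state, without advancing time (a new reading comes with each control period).
- bot.get_image(name): name is "side" or "top" or "wrist"; returns the picture (420x560x3 uint8, red, green, blue); there is no depth.
- bot.camera_info(name): a dict with "intrinsics" (3x3 intrinsics, pixels), "view" (4x4, takes a point from world to camera coordinates); the wrist camera has in their place "T_tool_cam" (4x4, takes a point from camera to tool coordinates, whose origin is the TCP and whose axes are the flange's). Camera axes: x right, y up, looking along -z (the intrinsics and any distortion apply to the point x, -y, -z); pixel columns grow to the right and rows downward; lengths in m; the calibration is good to about 2 mm. A picture is of the moment at which its call begins: read the wrist's pose just before it. camera_info takes no time and is no camera call.
- bot.job_done(): hands the job in, once; it reports no verdict.
The state is a dict: "clock": time; "joints": joint angles; "qd": joint speeds; "effort": joint torques, N m; "tool_pos": TCP position; "ee_rot": TCP orientation; "force": force on the tool from outside, world axes, zero at the start; "ft_torque": the same for the moment, N m; "opening": finger opening in m.
Only numpy, scipy, OpenCV 4.12 (cv2) and the standard library are available. Lean on these libraries where they do the work, as an engineer would, in place of code of your own. Each camera call takes 0.05 s, during which the arm holds its last target. There are 200 camera calls.

## Working session

There is one attempt and no reset: what is moved stays moved. The work goes in short steps, Python scripts to look and compute and a tool call to move; the robot and the scene stay as the last step left them, time stands still between calls to the robot, and variables do not carry over. Pictures are saved under pics/ and viewed, about 8 in all and at most 12, crops included, and the job is handed in when it is done.

Besides the shell and the picture viewer there is one more tool, called as name(argument=value, ...) on one line, values as JSON. carry_out: Moves the arm, as the interface text tells. Its arguments: {"type":"object","properties":{"increments":{"type":"string"},"gripper":{"type":"number"}},"required":["increments"]}

```bash
mkdir -p pics; ls; python3 - <<'E'
from cell import bot
import cv2,numpy as np
np.set_printoptions(precision=4,suppress=True)
print(bot.read_state())
for n in("top","side","wrist"):
    print(n,bot.camera_info(n))
    cv2.imwrite(f"pics/{n}0.png",bot.get_image(n)[:,:,::-1])
E
```

```text
pics
{'clock': 0.0, 'joints': array([ 1.1544,  0.4915,  1.5595, -0.    ,  1.0917, -0.1056]), 'qd': array([ 0.0004, -0.0008, -0.001 , -0.0004, -0.0006,  0.0009]), 'effort': array([  0.0011, -61.2656, -25.8187,   0.0694,   0.0482,  -0.0001]), 'tool_pos': array([0.191 , 0.5948, 0.2141]), 'ee_rot': array([-0.0001,  0.1548,  0.988 , -0.0005]), 'force': array([ 0.3368, -0.5468,  0.3828]), 'ft_torque': array([-0.0211, -0.052 , -0.0079]), 'opening': 0.09516279621755983}
top {'intrinsics': array([[538.686 ,   0.    , 269.0631],
       [  0.    , 538.686 , 210.7992],
       [  0.    ,   0.    ,   1.    ]]), 'view': array([[-0.0065, -1.    ,  0.0008,  0.0337],
       [ 0.9935, -0.0064,  0.1138, -0.5684],
       [-0.1138,  0.0015,  0.9935, -1.3077],
       [ 0.    ,  0.    ,  0.    ,  1.    ]])}
side {'intrinsics': array([[458.4068,   0.    , 278.7037],
       [  0.    , 458.4068, 214.8355],
       [  0.    ,   0.    ,   1.    ]]), 'view': array([[ 0.9293, -0.3691,  0.0104, -0.5194],
       [ 0.1889,  0.4995,  0.8455, -0.1984],
       [-0.3173, -0.7837,  0.5339, -0.9582],
       [ 0.    ,  0.    ,  0.    ,  1.    ]])}
wrist {'intrinsics': array([[306.1903,   0.    , 280.1891],
       [  0.    , 306.1903, 208.3734],
       [  0.    ,   0.    ,   1.    ]]), 'T_tool_cam': array([[ 0.0005,  0.9703,  0.2417,  0.0675],
       [ 1.    , -0.0006,  0.0002, -0.0009],
       [ 0.0003,  0.2417, -0.9703, -0.1708],
       [ 0.    ,  0.    ,  0.    ,  1.    ]])}
```

View pics/top0.png

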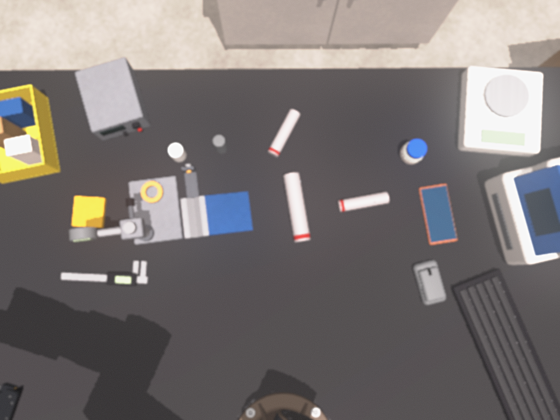

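View pics/side0.png

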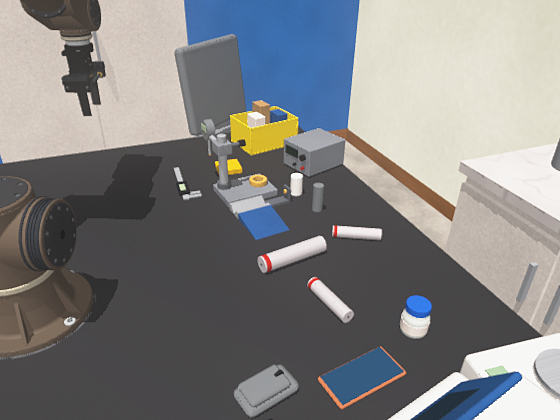

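Top view: three light bars with a red band: the largest at (297,207), 70 px long, with its band at the lower end (299,238), and smaller ones at (284,132) and (364,202). The largest one, next to the blue ramp (230,213), fits the description. The V-block is at (194,216), the grey rod at (219,142) and the white rod at (177,152).

```bash
cat > h.py <<'E'
from cell import bot
import cv2,numpy as np
np.set_printoptions(precision=4,suppress=True)
def ray(name,u,v):
    c=bot.camera_info(name);K,V=c["intrinsics"],c["view"]
    d=np.array([(u-K[0,2])/K[0,0],-(v-K[1,2])/K[1,1],-1.])
    R=V[:3,:3];return -R.T@V[:3,3],R.T@d
def pt(name,uv,z):
    o,d=ray(name,*uv);return o+d*(z-o[2])/d[2]
def proj(name,p):
    c=bot.camera_info(name);K,V=c["intrinsics"],c["view"]
    q=V[:3,:3]@np.asarray(p)+V[:3,3];return np.array([K[0,2]-K[0,0]*q[0]/q[2],K[1,2]+K[1,1]*q[1]/q[2]])
def big(mask):
    cs,_=cv2.findContours(mask.astype(np.uint8),cv2.RETR_EXTERNAL,cv2.CHAIN_APPROX_NONE)
    return max(cs,key=cv2.contourArea)
def barmask(im):
    hsv=cv2.cvtColor(im,cv2.COLOR_RGB2HSV);h,s,v=cv2.split(hsv)
    return ((s<60)&(v>130))|(((h<8)|(h>172))&(s>100)&(v>80))
E
python3 - <<'E'
from h import *
im=cv2.cvtColor(cv2.imread("pics/top0.png"),cv2.COLOR_BGR2RGB)
hsv=cv2.cvtColor(im,cv2.COLOR_RGB2HSV)
m=np.zeros(im.shape[:2],bool);m[160:255,170:320]=1
b=m&(hsv[:,:,0]>100)&(hsv[:,:,0]<125)&(hsv[:,:,1]>120)&(hsv[:,:,2]>60)
c=big(b);q=cv2.approxPolyDP(c,4,True)[:,0]
print("ramp px",q.tolist(),cv2.minAreaRect(c))
for p in q:print(p,pt("top",p,0)[:2],pt("top",p,.02)[:2])
bm=barmask(im)
for n,(y0,y1,x0,x1) in dict(big=(165,248,275,320),b2=(100,162,262,305),b3=(185,220,332,395)).items():
    mm=np.zeros_like(bm);mm[y0:y1,x0:x1]=bm[y0:y1,x0:x1]
    c=big(mm);r=cv2.minAreaRect(c);bx=cv2.boxPoints(r)
    w=np.array([pt("top",p,.02)[:2] for p in bx])
    print(n,r,w.mean(0),np.linalg.norm(w[1]-w[0]),np.linalg.norm(w[2]-w[1]));print(w.tolist())
cv2.imwrite("pics/crop.png",cv2.resize(cv2.imread("pics/top0.png")[160:250,120:320],None,fx=4,fy=4,interpolation=cv2.INTER_CUBIC))
E
```

```text
ramp px [[246, 192], [206, 196], [210, 234], [252, 228]] ((228.49232482910156, 212.43849182128906), (39.44304656982422, 42.79198455810547), 82.87498474121094)
[246 192] [0.6211 0.0887] [0.6181 0.0878]
[206 196] [0.6114 0.1909] [0.6086 0.1886]
[210 234] [0.5141 0.1801] [0.5126 0.178 ]
[252 228] [0.5286 0.0736] [0.527 0.073]
big ((296.5718688964844, 206.4882354736328), (70.51774597167969, 16.92167091369629), 80.6900634765625) [ 0.5811 -0.0391] 0.04290092701251145 0.1784374760133313
[[0.6659513395865828, -0.004671022595906328], [0.6727174820743744, -0.04703502682553193], [0.4962139581452155, -0.07323500557737465], [0.4896535392202426, -0.03147733023756871]]
b2 ((284.0017395019531, 131.9342498779297), (12.411765098571777, 50.94117736816406), 28.072484970092773) [ 0.7728 -0.0096] 0.13278371419915289 0.031980510704104
[[0.7218816971528197, 0.035444131129869466], [0.8391609331822986, -0.026822196470721378], [0.8235644592527072, -0.054741778592574244], [0.7065820833422107, 0.007718288860483015]]
b3 ((363.7080993652344, 201.3456268310547), (12.512542724609375, 51.67217254638672), 79.99201965332031) [ 0.5925 -0.2084] 0.13070775012533423 0.03168308532862651
[[0.5971034067899481, -0.14162877878441504], [0.6191301939788199, -0.2704671914918175], [0.5877652956146686, -0.2749461474580547], [0.5658583869909707, -0.14643604243219627]]
```

View pics/crop.png

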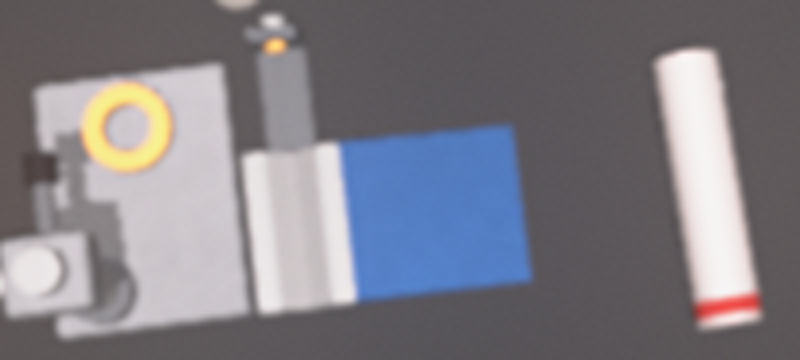

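The crop confirms the bar at (710,190): its band is at the lower end, away from the stop. The V-block corners are at (243,154), (260,314), (340,142) and (357,300), the ramp foot corners at (513,126) and (531,281), and the brass button at (275,46). Next I fit the station frame from these.

```bash
python3 - <<'E'
from h import *
C=np.array([[243,154],[260,314],[340,142],[357,300],[513,126],[531,281],[275,46]],float)
P=np.array([[40,30,20],[-60,30,20],[40,-30,20],[-60,-30,20],[40,-140,0],[-60,-140,0],[101,0,31.3]])/1e3
W=np.array([pt("top",(c+.5)/4-.5+[120,160],p[2])[:2] for c,p in zip(C,P)])
a=P[:,:2]-P[:,:2].mean(0);b=W-W.mean(0)
th=np.arctan2((a[:,0]*b[:,1]-a[:,1]*b[:,0]).sum(),(a*b).sum())
R=np.array([[np.cos(th),-np.sin(th)],[np.sin(th),np.cos(th)]]);t=W.mean(0)-R@P[:,:2].mean(0)
print("V",t,np.degrees(th),th);print(((W-(P[:,:2]@R.T+t))*1e3).round(1))
v=lambda p:R.T@(np.asarray(p)-t)*1e3
print("bar in V",v([.5811,-.0391]),"ends",v([.4929,-.0523]),v([.6693,-.0259]))
s=bot.read_state();print("tcp in V",v(s["tool_pos"][:2]),s["tool_pos"])
q=s["ee_rot"];print("tool x world ang",np.degrees(np.arctan2(2*(q[1]*q[2]+q[0]*q[3]),1-2*(q[2]**2+q[3]**2))))
np.savez("V.npz",R=R,t=t,th=th)
# cross-check in side view
im=cv2.imread("pics/side0.png")
for p in P: 
    w=np.r_[R@p[:2]+t,p[2]];u=proj("side",w);cv2.circle(im,tuple(int(round(x)) for x in u),1,(0,255,0),-1)
for x in(-85,85):
    d=np.array([np.cos(np.radians(8.4)),np.sin(np.radians(8.4))])
    w=np.r_[np.array([.5811,-.0391])+d*x/1e3,.02];u=proj("side",w);cv2.circle(im,tuple(int(round(x)) for x in u),1,(0,255,0),-1)
cv2.imwrite("pics/sidec.png",cv2.resize(im[160:280,200:350],None,fx=5,fy=5))
E
```

```text
V [0.5674 0.2184] 6.782837302443505 0.11838284355472958
[[-0.   0.2]
 [-1.6  0.1]
 [ 0.1 -1.3]
 [-0.3 -0.8]
 [-0.3 -0.2]
 [-0.5  0.4]
 [ 2.6  1.6]]
bar in V [ -16.8184 -257.3266] ends [-105.9601 -260.0172] [  72.3232 -254.6359]
tcp in V [-329.2786  418.2823] [0.191  0.5949 0.2142]
tool x world ang 162.19188969995582
```

View pics/sidec.png

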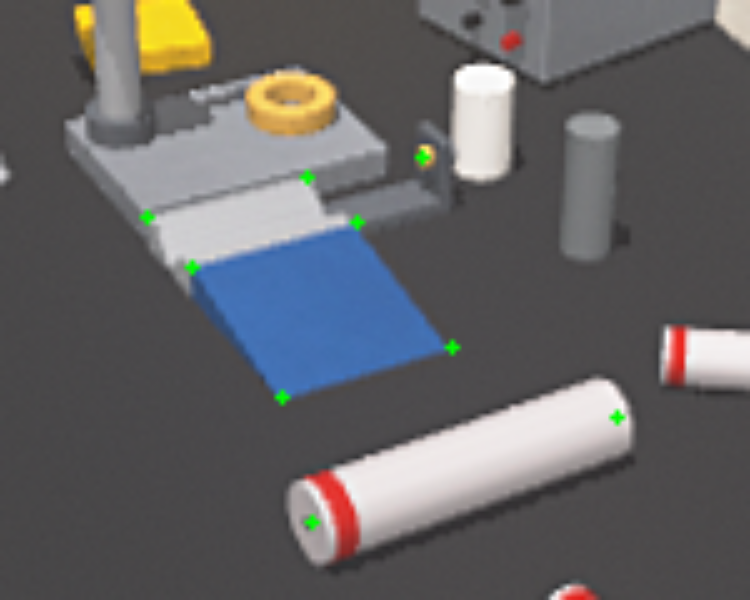

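The frame fits to about 2 mm, and the green cross-checks in the side view land on the corners, the button and the bar ends. In the V frame the bar's centre is (-17,-257), yaw +1.7°. It is 178 x 43 mm measured, against 170 x 40 given. I start moving with the gripper open, jaws to end up along the V.

carry_out(increments="-36 -33 0 0.07; -72 -66 0 0.14; -108 -99 0 0.21; -144 -132 0 0.28; -180 -165 0 0.35", gripper=1)

```text
clock: 0.65
tool_pos: [0.3125, 0.3812, 0.2146]
ee_rot: [0.0, 0.326, 0.946, 0.0]
force: [0.6, -0.0, 0.5]
opening: 0.0952
```

```bash
cat >> h.py <<'E'
from scipy.spatial.transform import Rotation as Ro
D=np.load("V.npz") if __import__("os").path.exists("V.npz") else None
def toV(p): return np.r_[D["R"].T@(np.asarray(p)[:2]-D["t"])*1e3,p[2]*1e3]
def state():
    s=bot.read_state();q=s["ee_rot"];M=Ro.from_quat(q[[1,2,3,0]]).as_matrix()
    return s,M,(np.arctan2(M[1,1],M[0,1])-float(D["th"])+np.pi/2)%np.pi-np.pi/2
def go(x,y,z):
    "tool shift (mm) and turn to V-frame TCP goal x,y,z mm with tool y along the V"
    s,M,a=state();d=np.array([x,y,z])-toV(s["tool_pos"])
    w=np.r_[D["R"]@d[:2],d[2]]
    print("clock",s["clock"],"tcpV",toV(s["tool_pos"]).round(1),"yaw err",round(a,4),"F",s["force"].round(1))
    print("goal",(x,y,z),"-> shift",(M.T@w).round(1),"turn",round(a,4))
E
python3 -c "
from h import *
go(-17,-310,214)"
```

```text
clock 0.65 tcpV [-233.9  191.8  214.6] yaw err 0.7891 F [ 0.6 -0.   0.5]
goal (-17, -310, 214) -> shift [-507.4 -203.3    0.6] turn 0.7891
```

carry_out(increments="-45 -18 0 0.07; -90 -36 0 0.14; -135 -54 0 0.22; -180 -72 0 0.29; -225 -90 0 0.36")

```text
clock: 1.15
tool_pos: [0.435, 0.1719, 0.2147]
ee_rot: [0.0, 0.49, 0.872, 0.0]
force: [0.1, 0.5, 0.8]
opening: 0.0953
```

```bash
python3 -c "
from h import *
go(-17,-312,160)"
```

```text
clock 1.15 tcpV [-136.9  -30.5  214.7] yaw err 0.4287 F [0.1 0.5 0.8]
goal (-17, -312, 160) -> shift [-305.9   -8.    54.7] turn 0.4287
```

carry_out(increments="-46 -1 0 0.08; -92 -2 10 0.16; -138 -4 20 0.25; -185 -5 25 0.34; -232 -6 30 0.43")

```text
clock: 1.65
tool_pos: [0.5511, -0.029, 0.1842]
ee_rot: [-0.0, 0.665, 0.747, -0.0]
force: [1.2, 1.0, -0.0]
opening: 0.095
```

```bash
python3 -c "
from h import *
go(-17,-312,60);go(-17,-312,16)"
```

```text
clock 1.65 tcpV [ -45.4 -243.8  184.2] yaw err -0.0023 F [ 1.2  1.  -0. ]
goal (-17, -312, 60) -> shift [-68.2  28.6 124.1] turn -0.0023
clock 1.65 tcpV [ -45.4 -243.8  184.2] yaw err -0.0023 F [ 1.2  1.  -0. ]
goal (-17, -312, 16) -> shift [-68.2  28.6 168.1] turn -0.0023
```

carry_out(increments="-34 14 10 0; -68 28 20 0; -68 28 60 0; -68 28 95 0; -68 28 120 0")

```text
clock: 2.15
tool_pos: [0.5857, -0.0915, 0.0622]
ee_rot: [-0.001, 0.664, 0.748, -0.0]
force: [0.5, 0.1, 0.1]
opening: 0.0953
```

carry_out(increments="0 0 20 0; 0 0 32 0; 0 0 42 0; 0 0 48 0; 0 0 48 0")

```text
clock: 2.65
tool_pos: [0.5865, -0.0912, 0.0164]
ee_rot: [-0.0, 0.663, 0.748, -0.0]
force: [0.6, -0.2, 0.2]
opening: 0.0952
```

```bash
python3 -c "
from h import *
go(-17,-290,16)
cv2.imwrite('pics/w1.png',bot.get_image('wrist')[:,:,::-1])"
```

```text
clock 2.65 tcpV [ -17.6 -309.7   16.4] yaw err 0.0017 F [ 0.6 -0.2  0.2]
goal (-17, -290, 16) -> shift [19.7  0.6  0.4] turn 0.0017
```

View pics/w1.png

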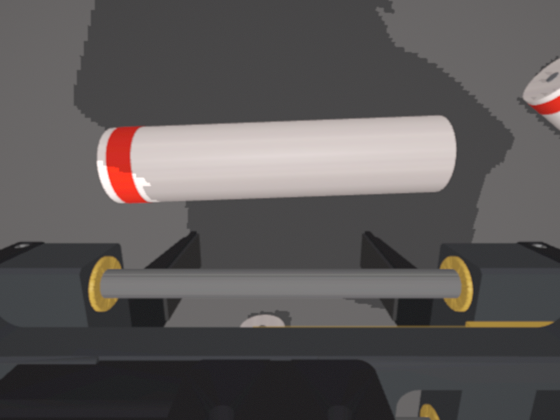

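The wrist view shows the bar ahead (275,160) with its band to the left (125,165), and both open fingers behind it at (180,260) and (380,260). It is clear to push.

carry_out(increments="4 0 3 0; 8 0 5 0; 12 0 5 0; 16 0 5 0; 20 0 5 0")

```text
clock: 3.2
tool_pos: [0.5842, -0.071, 0.0118]
ee_rot: [0.0, 0.663, 0.748, 0.0]
force: [0.2, -2.1, 0.9]
opening: 0.0954
```

carry_out(increments="4 0 0 0; 8 0 0 0; 12 0 0 0; 16 0 0 0; 20 0 0 0")

```text
clock: 3.7
tool_pos: [0.5817, -0.0512, 0.0116]
ee_rot: [0.0, 0.663, 0.748, 0.0]
force: [0.0, -0.5, 0.2]
opening: 0.0951
```

```bash
cat >> h.py <<'E'
def bar(roi=None):
    "bar in top view -> V frame centre, yaw; roi from V-frame neighbourhood of the TCP"
    im=bot.get_image("top");cv2.imwrite("pics/last.png",im[:,:,::-1])
    return im
E
python3 -c "
from h import *
go(-17,-270,11)
bar()
cv2.imwrite('pics/c2.png',cv2.resize(cv2.imread('pics/last.png')[150:260,160:340],None,fx=4,fy=4))"
```

```text
clock 3.7 tcpV [ -17.6 -269.4   11.6] yaw err 0.0016 F [ 0.  -0.5  0.2]
goal (-17, -270, 11) -> shift [-0.6  0.6  0.6] turn 0.0016
```

View pics/c2.png

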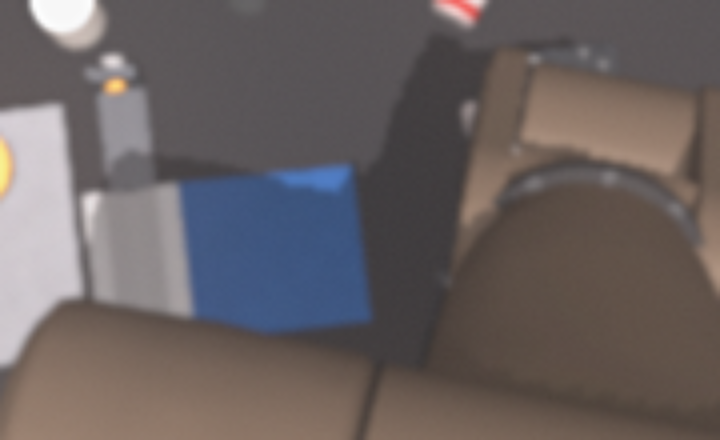

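The top view is hidden by the arm (bar not visible), so I track the bar with the wrist camera from here.

```bash
cat >> h.py <<'E'
def wbar(z,im=None,s=None):
    "bar from the wrist view: V-frame centre (mm) and yaw (deg); z = height of its axis in mm"
    if s is None: s,M,a=state()
    else: M=Ro.from_quat(s["ee_rot"][[1,2,3,0]]).as_matrix()
    if im is None: im=bot.get_image("wrist");cv2.imwrite("pics/wl.png",im[:,:,::-1])
    c=bot.camera_info("wrist");K,T=c["intrinsics"],c["T_tool_cam"]
    m=barmask(im);m[240:]=0
    m=cv2.morphologyEx(m.astype(np.uint8),cv2.MORPH_OPEN,np.ones((7,7)))
    r=cv2.minAreaRect(big(m));b=cv2.boxPoints(r)
    o=M@T[:3,3]+s["tool_pos"]
    def P(u):
        d=M@T[:3,:3]@np.array([(u[0]-K[0,2])/K[0,0],-(u[1]-K[1,2])/K[1,1],-1]);return toV(o+d*(z/1e3-o[2])/d[2])[:2]
    w=np.array([P(u) for u in b]);w=w[np.argsort(w[:,0])]
    e0,e1=w[:2].mean(0),w[2:].mean(0)
    print("bar V centre",((e0+e1)/2).round(1),"ends",e0.round(1),e1.round(1),"yaw",np.degrees(np.arctan2(*(e1-e0)[::-1])).round(2),"rect",r)
E
python3 -c "
from h import *
im=cv2.imread('pics/w1.png')[:,:,::-1].copy()
s=dict(bot.read_state());s['tool_pos']=np.array([.5865,-.0912,.0164]);s['ee_rot']=np.array([0,.663,.748,0])
wbar(20,im,s)
wbar(20)
go(-17,-250,11)"
```

```text
bar V centre [ -21. -258.] ends [-118.3 -261.6] [  76.4 -254.4] yaw 2.13 rect ((275.7536315917969, 159.2533721923828), (77.14167022705078, 359.7591857910156), 87.9974594116211)
bar V centre [ -21.9 -235.9] ends [-119.5 -239.3] [  75.6 -232.5] yaw 1.99 rect ((274.1068115234375, 194.869873046875), (75.53250885009766, 360.6112365722656), 88.18489074707031)
clock 3.8 tcpV [ -17.7 -269.2   11.6] yaw err 0.002 F [-0.3  0.3 -0.6]
goal (-17, -250, 11) -> shift [19.2  0.8  0.6] turn 0.002
```

carry_out(increments="4 0 0 0; 9 0 0 0; 14 0 0 0; 19 0 0 0; 24 0 0 0")

```text
clock: 4.3
tool_pos: [0.5788, -0.0272, 0.0116]
ee_rot: [-0.0, 0.663, 0.748, 0.0]
force: [0.8, -0.9, 0.4]
opening: 0.0946
```

carry_out(increments="5 0 0 0; 10 0 0 0; 15 0 0 0; 20 0 0 0; 25 0 0 0")

```text
clock: 4.8
tool_pos: [0.5758, -0.0025, 0.0116]
ee_rot: [-0.0, 0.663, 0.748, 0.0]
force: [-0.6, 0.1, 0.5]
opening: 0.095
```

carry_out(increments="5 0 0 0; 10 0 0 0; 15 0 0 0; 20 0 0 0; 25 0 0 0")

```text
clock: 5.3
tool_pos: [0.5728, 0.0223, 0.0116]
ee_rot: [-0.0, 0.663, 0.748, 0.0]
force: [0.3, -0.2, 0.7]
opening: 0.0954
```

```bash
python3 -c "
from h import *
wbar(20)
go(-17,-170,12)"
```

```text
bar V centre [ -23.7 -164.1] ends [-121.2 -166.6] [  73.7 -161.6] yaw 1.46 rect ((270.5263671875, 198.1485595703125), (75.37031555175781, 359.3184814453125), 88.68524169921875)
clock 5.35 tcpV [ -17.8 -194.8   11.6] yaw err 0.002 F [-0.5  1.2 -0.4]
goal (-17, -170, 12) -> shift [24.8  0.9 -0.4] turn 0.002
```

carry_out(increments="5 0 0 0; 10 0 0 0; 15 0 0 0; 20 0 -1 0; 25 0 -2 0")

```text
clock: 5.85
tool_pos: [0.5699, 0.0471, 0.0137]
ee_rot: [0.0, 0.663, 0.748, -0.0]
force: [0.1, -2.3, 1.7]
opening: 0.0953
```

carry_out(increments="5 0 -1 0; 10 0 -2 0; 15 0 -3 0; 20 0 -4 0; 25 0 -5 0")

```text
clock: 6.35
tool_pos: [0.5669, 0.0719, 0.0188]
ee_rot: [0.0, 0.663, 0.748, 0.0]
force: [-0.7, -3.8, 1.7]
opening: 0.0951
```

```bash
python3 -c "
from h import *
wbar(25)
go(-17,-120,22)"
```

```text
bar V centre [ -24.4 -115.1] ends [-121.2 -115.3] [  72.4 -114.9] yaw 0.11 rect ((269.0, 199.0), (74.0, 352.0), 90.0)
clock 6.4 tcpV [ -17.9 -144.7   18.8] yaw err 0.0018 F [-0.6  0.9  0.7]
goal (-17, -120, 22) -> shift [24.7  1.  -3.2] turn 0.0018
```

carry_out(increments="5 0 0 0; 10 0 0 0; 15 0 -1 0; 20 0 -1 0; 25 0 -2 0")

```text
clock: 6.9
tool_pos: [0.5638, 0.0968, 0.0206]
ee_rot: [-0.0, 0.663, 0.748, -0.0]
force: [0.1, -3.1, 2.6]
opening: 0.0951
```

carry_out(increments="5 0 -1 0; 10 0 -2 0; 15 0 -3 0; 20 0 -4 0; 25 0 -5 0")

```text
clock: 7.4
tool_pos: [0.5608, 0.1216, 0.0257]
ee_rot: [-0.0, 0.663, 0.748, -0.0]
force: [0.6, -3.2, 2.5]
opening: 0.095
```

carry_out(increments="5 0 -1 0; 10 0 -2 0; 15 0 -3 0; 20 0 -4 0; 24 0 -4 0")

```text
clock: 7.9
tool_pos: [0.558, 0.1455, 0.0298]
ee_rot: [0.0, 0.663, 0.748, 0.0]
force: [1.2, -3.9, 2.8]
opening: 0.0951
```

```bash
python3 -c "
from h import *
wbar(38.5)
go(-17,-60,30)"
```

```text
bar V centre [-24.4 -17.6] ends [-118.2  -18.1] [ 69.4 -17.1] yaw 0.32 rect ((268.835693359375, 151.86541748046875), (171.3638916015625, 358.04864501953125), 89.80643463134766)
clock 7.95 tcpV [-18.  -70.8  29.7] yaw err 0.0018 F [-1.5  0.6 -0.4]
goal (-17, -60, 30) -> shift [10.8  1.  -0.3] turn 0.0018
```

carry_out(increments="3 0 0 0; 6 0 0 0; 9 0 0 0; 12 0 0 0; 14 0 0 0")

```text
clock: 8.45
tool_pos: [0.5562, 0.1594, 0.0295]
ee_rot: [-0.0, 0.663, 0.748, 0.0]
force: [-0.4, 0.4, 0.6]
opening: 0.0951
```

carry_out(increments="2 0 0 0; 4 0 0 0; 6 0 0 0; 8 0 0 0; 10 0 0 0")

```text
clock: 8.95
tool_pos: [0.5552, 0.169, 0.0296]
ee_rot: [-0.0, 0.663, 0.748, 0.0]
force: [-0.3, 0.2, -0.0]
opening: 0.095
```

```bash
python3 -c "
from h import *
wbar(31.3)
go(-17,-30,30)"
```

```text
bar V centre [-24.8  -6.2] ends [-125.4   -6.7] [75.9 -5.7] yaw 0.31 rect ((268.9180603027344, 175.66363525390625), (125.75508117675781, 362.0541076660156), 89.81090545654297)
clock 9.0 tcpV [-18.  -47.4  29.6] yaw err 0.0017 F [-0.1  0.8 -0.5]
goal (-17, -30, 30) -> shift [17.4  1.1 -0.4] turn 0.0017
```

View pics/wl.png

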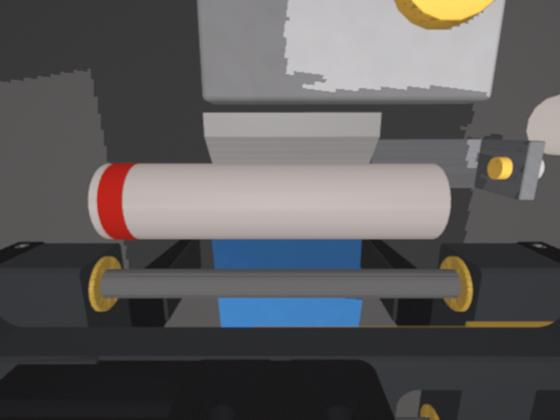

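The wrist view shows the bar (270,200) on the near shoulder, not yet in the V (V grooves visible beyond it at row 150). The button is at (500,168). I nudge on slowly.

carry_out(increments="2 0 0 0; 4 0 0 0; 6 0 0 0; 8 0 0 0; 10 0 0 0")

```text
clock: 9.5
tool_pos: [0.5539, 0.1789, 0.0296]
ee_rot: [-0.0, 0.663, 0.748, 0.0]
force: [1.0, 0.2, 0.2]
opening: 0.0951
```

carry_out(increments="0 0 0 0; 0 0 0 0; 0 0 0 0; 0 0 0 0; 0 0 0 0")

```text
clock: 10.0
tool_pos: [0.554, 0.1787, 0.0296]
ee_rot: [-0.0, 0.663, 0.748, 0.0]
force: [0.1, 0.1, -0.1]
opening: 0.0948
```

```bash
python3 -c "
from h import *
wbar(31.3)
go(-17,-70,60)"
```

```text
bar V centre [17.1 64.5] ends [-59.4  64.3] [93.6 64.6] yaw 0.13 rect ((350.5, 57.5), (115.0, 301.0), 90.0)
clock 10.05 tcpV [-18.  -37.8  29.7] yaw err 0.0015 F [ 1.1 -0.4 -0.3]
goal (-17, -70, 60) -> shift [-32.2   1.  -30.4] turn 0.0015
```

View pics/wl.png

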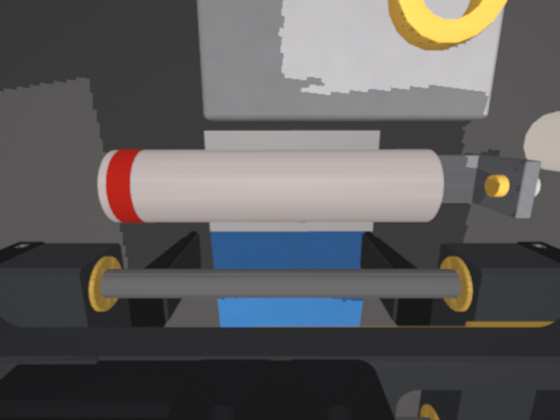

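The bar has dropped into the V: it spans columns 100–441 and its axis row 186 matches the button row 185. Next I back off, rise, shut the fingers and go round to the red-band end.

carry_out(increments="-15 0 0 0; -30 0 0 0; -30 0 -20 0; -30 0 -40 0; -30 0 -60 0")

```text
clock: 10.55
tool_pos: [0.5576, 0.1474, 0.0902]
ee_rot: [-0.0, 0.664, 0.748, -0.0]
force: [1.3, 0.3, 1.5]
opening: 0.0951
```

carry_out(increments="12 -28 0 0; 24 -56 0 0; 36 -84 0 0; 48 -112 0 0; 62 -142 0 0", gripper=0)

```text
clock: 11.05
tool_pos: [0.4085, 0.1926, 0.0897]
ee_rot: [0.0, 0.664, 0.748, 0.0]
force: [-0.5, 0.4, 0.3]
opening: 0.0608
```

```bash
python3 -c "
from h import *
go(-160,-6,60);go(-160,-6,24)
s=bot.read_state();print(s['opening'],s['joints'])
cv2.imwrite('pics/w3.png',bot.get_image('wrist')[:,:,::-1])"
```

```text
clock 11.05 tcpV [-160.9   -6.9   89.7] yaw err 0.0002 F [-0.5  0.4  0.3]
goal (-160, -6, 60) -> shift [ 0.9  0.9 29.7] turn 0.0002
clock 11.05 tcpV [-160.9   -6.9   89.7] yaw err 0.0002 F [-0.5  0.4  0.3]
goal (-160, -6, 24) -> shift [ 0.9  0.9 65.7] turn 0.0002
0.06075192956333724 [0.2941 0.4448 2.1032 0.0001 0.5931 0.1755]
```

View pics/w3.png

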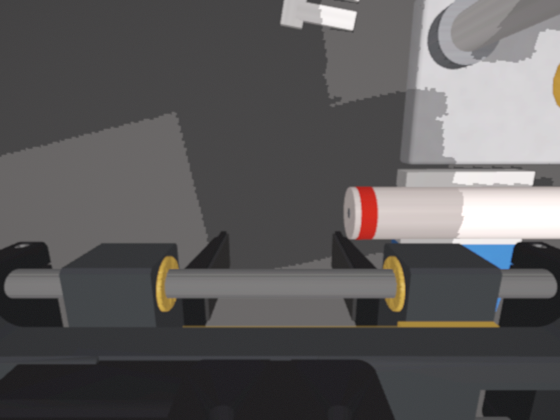

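The wrist view shows the bar's red-band end at (347,212), about 49 mm beyond the TCP along the V. The fingers are still closing, so I let them close and descend.

carry_out(increments="0 0 10 0; 0 0 20 0; 0 0 30 0; 0 0 35 0; 0 0 40 0")

```text
clock: 11.6
tool_pos: [0.4094, 0.1932, 0.0487]
ee_rot: [-0.0, 0.664, 0.748, -0.0]
force: [0.7, -0.4, -0.3]
opening: 0.0165
```

carry_out(increments="1 0 8 0; 1 0 16 0; 1 0 22 0; 1 0 26 0; 1 0 26 0")

```text
clock: 12.1
tool_pos: [0.4089, 0.1945, 0.0231]
ee_rot: [-0.0, 0.663, 0.748, -0.0]
force: [0.2, 0.2, 0.5]
opening: 0.0003
```

```bash
python3 -c "
from h import *
go(-123,-6,24);go(-81,-6,24)"
```

```text
clock 12.1 tcpV [-160.3   -5.    23.1] yaw err 0.0017 F [0.2 0.2 0.5]
goal (-123, -6, 24) -> shift [-1.  37.3 -0.9] turn 0.0017
clock 12.1 tcpV [-160.3   -5.    23.1] yaw err 0.0017 F [0.2 0.2 0.5]
goal (-81, -6, 24) -> shift [-1.1 79.3 -0.9] turn 0.0017
```

carry_out(increments="0 7 0 0; 0 14 0 0; 0 20 0 0; 0 25 0 0; 0 30 0 0")

```text
clock: 12.6
tool_pos: [0.4394, 0.1982, 0.0237]
ee_rot: [0.0, 0.663, 0.748, 0.0]
force: [-0.1, 0.0, 0.6]
opening: 0.0004
```

carry_out(increments="0 3 0 0; 0 6 0 0; 0 9 0 0; 0 12 0 0; 0 15 0 0")

```text
clock: 13.1
tool_pos: [0.4535, 0.1999, 0.0236]
ee_rot: [-0.0, 0.663, 0.748, -0.0]
force: [-2.4, -0.4, 0.8]
opening: 0.0004
```

carry_out(increments="0 3 0 0; 0 6 0 0; 0 9 0 0; 0 12 0 0; 0 15 0 0")

```text
clock: 13.6
tool_pos: [0.4688, 0.2017, 0.0236]
ee_rot: [-0.0, 0.663, 0.748, -0.0]
force: [-2.5, 0.1, 1.4]
opening: 0.0004
```

```bash
python3 -c "
from h import *
go(-81,-6,24)
cv2.imwrite('pics/w4.png',bot.get_image('wrist')[:,:,::-1])"
```

```text
clock 13.6 tcpV [-99.9  -4.9  23.6] yaw err 0.0016 F [-2.5  0.1  1.4]
goal (-81, -6, 24) -> shift [-1.1 18.9 -0.4] turn 0.0016
```

View pics/w4.png

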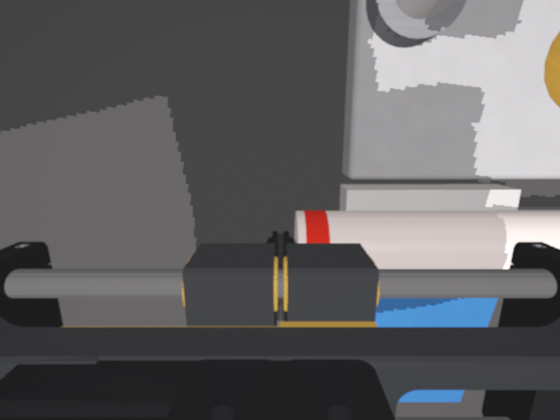

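The closed fingers (280,240) are against the banded end (300,240) and the bar slides at about 2.5 N. I keep pushing slowly and watch the force for the stop.

carry_out(increments="0 3 0 0; 0 6 0 0; 0 9 0 0; 0 11 0 0; 0 13 0 0")

```text
clock: 14.15
tool_pos: [0.4817, 0.2033, 0.0236]
ee_rot: [-0.0, 0.663, 0.748, 0.0]
force: [-3.0, 0.0, 1.5]
opening: 0.0005
```

carry_out(increments="0 1 0 0; 0 2 0 0; 0 3 0 0; 0 4 0 0; 0 5 0 0")

```text
clock: 14.65
tool_pos: [0.4865, 0.2039, 0.0237]
ee_rot: [-0.0, 0.663, 0.748, 0.0]
force: [-2.5, -1.1, 1.5]
opening: 0.0001
```

carry_out(increments="0 0.5 0 0; 0 1 0 0; 0 1.5 0 0; 0 2 0 0; 0 2.5 0 0")

```text
clock: 15.15
tool_pos: [0.489, 0.2042, 0.0237]
ee_rot: [-0.0, 0.663, 0.748, 0.0]
force: [-3.4, -0.1, 1.6]
opening: 0.0002
```

```bash
python3 -c "
from h import *
go(-81,-6,24)
cv2.imwrite('pics/w5.png',bot.get_image('wrist')[:,:,::-1])
a=cv2.imread('pics/w4.png');b=cv2.imread('pics/w5.png')
for i in(a,b):
  h=cv2.cvtColor(i,cv2.COLOR_BGR2HSV)[220]; m=((h[:,0]<8)|(h[:,0]>172))&(h[:,1]>150);print(np.where(m)[0][[0,-1]])
im=bot.get_image('side')[:,:,::-1];cv2.imwrite('pics/s5.png',cv2.resize(im[150:250,200:340],None,fx=5,fy=5,interpolation=cv2.INTER_CUBIC))"
```

```text
clock 15.15 tcpV [-79.5  -4.9  23.7] yaw err 0.0016 F [-3.4 -0.1  1.6]
goal (-81, -6, 24) -> shift [-1.1 -1.5 -0.3] turn 0.0016
[306 326]
[306 326]
```

View pics/s5.png

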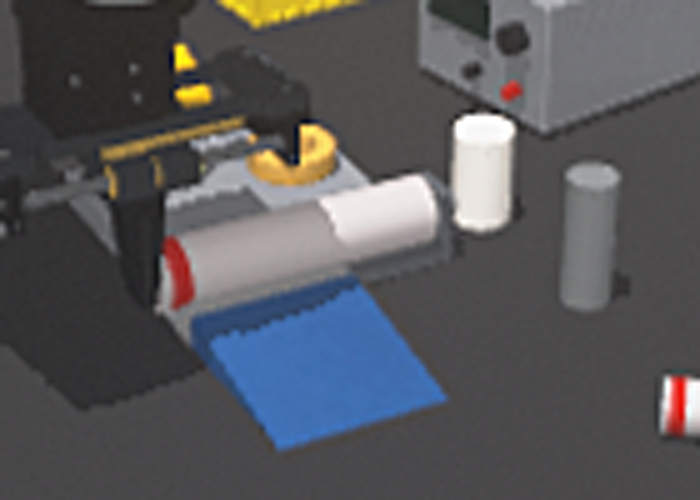

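The side crop shows the bar seated in the V, with its end (435,205) nearly at the stop plate (445,215). I go on in fine steps.

carry_out(increments="0 0.4 0 0; 0 0.8 0 0; 0 1.2 0 0; 0 1.6 0 0; 0 2 0 0")

```text
clock: 15.75
tool_pos: [0.4894, 0.2042, 0.0236]
ee_rot: [-0.001, 0.663, 0.748, -0.001]
force: [-10.6, -0.0, 7.6]
opening: 0.0004
```

carry_out(increments="0 0.4 0 0; 0 0.8 0 0; 0 1.2 0 0; 0 1.6 0 0; 0 2 0 0")

```text
clock: 16.25
tool_pos: [0.4894, 0.2042, 0.0235]
ee_rot: [-0.002, 0.663, 0.748, -0.003]
force: [-19.3, -0.5, 13.6]
opening: 0.0001
```

The TCP has stalled at x = 0.4894 and the force rose from 3 to 19 N, so the bar is against the stop. I ease off and withdraw straight back.

carry_out(increments="0 -2 0 0; 0 -4 0 0; 0 -8 0 0; 0 -18 0 0; 0 -34 0 0")

```text
clock: 16.75
tool_pos: [0.4592, 0.2005, 0.0236]
ee_rot: [0.0, 0.664, 0.748, 0.001]
force: [0.1, 0.2, 0.2]
opening: 0.0007
```

carry_out(increments="0 -15 -15 0; 0 -25 -45 0; 0 -25 -85 0; 0 -25 -125 0; 0 -25 -160 0")

```text
clock: 17.25
tool_pos: [0.4339, 0.1975, 0.1856]
ee_rot: [0.0, 0.663, 0.748, 0.001]
force: [0.2, -0.4, -0.0]
opening: 0.0004
```

```bash
python3 -c "
from h import *
go(-140,-6,190)
im=bot.get_image('side')[:,:,::-1];t=bot.get_image('top')[:,:,::-1]
cv2.imwrite('pics/top6.png',t)
a=cv2.resize(im[165:245,215:325],(770,560),interpolation=cv2.INTER_CUBIC)
cv2.imwrite('pics/s6.png',a)
# predicted end-face top points & button
for p in([101,0,31.3],[101,0,51.3],[-69,0,31.3],[-69,0,51.3]):
  w=np.r_[D['R']@(np.array(p[:2])/1e3)+D['t'],p[2]/1e3];print(p,((proj('side',w)-[215,165]+.5)*7).round(),proj('top',w).round(1))
h=cv2.cvtColor(t,cv2.COLOR_BGR2HSV);m=((h[:,:,0]<8)|(h[:,:,0]>172))&(h[:,:,1]>120);ys,xs=np.where(m[150:260,170:260]);print(len(xs),xs.mean()+170 if len(xs) else 0,ys.mean()+150 if len(ys) else 0)"
```

```text
clock 17.25 tcpV [-135.    -5.   185.6] yaw err 0.0017 F [ 0.2 -0.4 -0. ]
goal (-140, -6, 190) -> shift [-1.  -5.  -4.4] turn 0.0017
[101, 0, 31.3] [489. 186.] [189.  172.1]
[101, 0, 51.3] [490. 143.] [187.8 170.6]
[-69, 0, 31.3] [112. 283.] [196.4 239.3]
[-69, 0, 51.3] [109. 239.] [195.3 238.8]
0 0 0
```

View pics/s6.png

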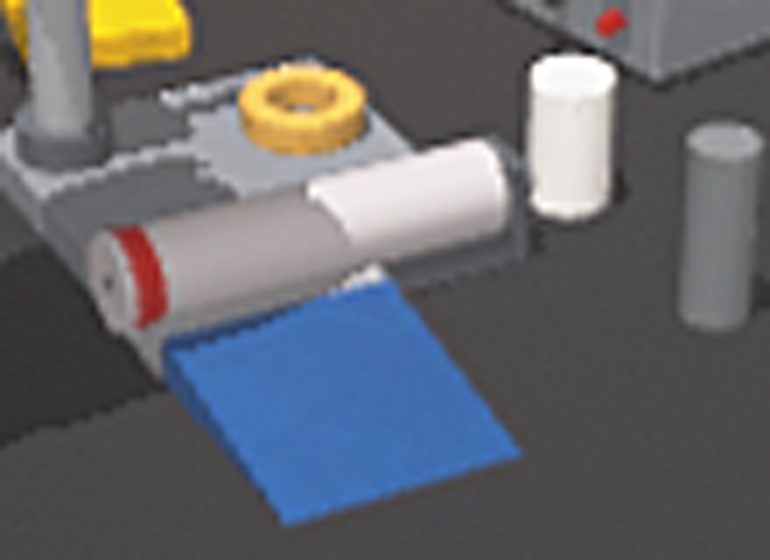

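```bash
python3 -c "
from cell import bot
print(bot.job_done())"
```

```text
the job is handed in; nothing more can be done
None
```

The bar is seated in the V with its end against the brass button, and the job was handed in at about 17 s of the 61 s allowed.

**What I did:** I rolled the largest bar along the bench and up the ramp with both open fingers behind it, until it dropped into the V. I then shut the fingers and pushed the red-band end along the V, which took about 2.5–3.5 N while it slid. The TCP stalled at the stop and I pressed to about 19 N. I then backed straight off and rose clear.

**Last checks:**
- **Position:** in the side view, the red-band end lies within about 4 px of where it should be. That is about 2 mm in an enlarged crop, which is the calibration accuracy. I judged it by eye.
- **Surroundings:** the rods, ring, ramp and comparator stand look undisturbed. I made no final check of the other things on the bench.
- **Forces:** the tool force read zero after I withdrew. The highest reading was about 24 N.

**Checks that failed or were weak:**
- In the last top view, the colour check found no red band, so it confirms nothing. The arm probably hid the bar.
- The wrist-camera bar tracking failed near the V-block, because the block merged with the bar in the mask. There I judged by the pictures.
- I did not touch the bar again after letting go, so that it stayed against the button rests on the stall, the force rise and the side view.

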